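# Weigh an ingredient canister on the sprung-arm counter scale

### The arm

A 6-joint arm with a two-finger parallel gripper is mounted at the origin on the work surface. World frame = base frame: x ahead of the robot, y to its left, z up, the work surface at z = 0. Lengths are in m, angles in degrees, forces in N, time in s.
With the tool pointing down it reaches from about 0.25 to 0.725 m from the base axis. Payload 9.7 kg.
Tool frame: the origin (TCP) lies at the centre of the arm's flange, where the gripper is bolted on; the fingertips stand 173 mm ahead of it and the grasp point (between the pads) lies bot.grip_depth ahead of it (bot.grip_depth is the distance from the TCP to the grasp point, in m); z points along the fingers, y is the direction in which the jaws open and shut (so a half turn about z gives the same grasp; the last joint's range is limited). The gripper opens to 85 mm and grips with 20 to 120 N. Pads are 22 mm wide; open, the fingers measure 114 mm over their backs; the gripper's body (76 mm by 85 mm) begins 54 mm behind the grasp point. The pads swing forward as they close: fully open they stand 13 mm farther back than shut.
Start: joints at [-67.265, 4.979, 10.078, 95.1, 0, 90], TCP at [0.213, -0.507, 0.405] pointing down, gripper open.
Joint ranges: [-179.16, 179.16], [-48.56, 103.87], [-65.8, 70.77], [-126.05, 130.52], [-82.76, 87.17], [-180, 180]. Speed limits (degrees/s): [127.2, 127.2, 147.25, 180, 180, 180].

### API

Orientations are given as [roll, pitch, yaw] about the fixed x, y, z axes, in that order (R = Rz(yaw) Ry(pitch) Rx(roll)).
In Python, from workcell import status, viewer, bot gives the robot as it stands. The module is installed in compiled form; this text tells all that it offers.
- The arm moves only by the tool move_arm, never from a script. Its argument "commands" is a list of rows, each an object with "claw": the gripper's target within -1 to 1 (fully open at 1, half-way at 0, shut at -1); "travel": the shift along the tool's x, y, z in cm, a list of three; "turn": the turn about the tool's z in degrees. A call has 1 to 5 rows; each row shifts and turns the commanded pose from where the row before left it, along the tool's axes as they then stand; what a row does not reach is not made up. A row lasts 1/12 s, in which the tool goes at most 41.7 mm and 7.16 degrees, less where a joint would pass 70% of its speed; a pose out of reach is approached as far as the arm can. A call is refused whole if a number of a shift passes 4.17 or a number of a turn 7.16, either way. A call with a gripper value outside its range is refused whole. The fingers move at their own pace and stop on an object; "squeeze" is the grip in N (left out, the last holds). Time passes only in rows, so rows that do not move let the fingers close. It gives the time, the measured TCP pose, the force and the opening at its end, in the units of the state.
- status.get_obs(): the state, without advancing time (a new reading comes with each control period).
- viewer.camera(name): name is "side" or "top" or "wrist"; returns the picture (400x640x3 uint8, blue, green, red); there is no depth.
- viewer.camera_params(name): a dict with "camera_matrix" (3x3 intrinsics, pixels), "D" ([k1, k2, p1, p2, k3] as OpenCV has them; the pictures are not rectified), "xyz" and "rotation" of the camera in the world. Camera axes: x right, y up, looking along -z (the intrinsics and any distortion apply to the point x, -y, -z); pixel columns grow to the right and rows downward; lengths in m; the calibration is good to about 2 mm. A picture is of the moment at which its call begins: read the wrist's pose just before it. camera_params takes no time and is no camera call; for the wrist camera it gives the pose at the moment of the call.
- bot.job_done(): hands the job in, once; it reports no verdict.
The state is a dict: "time": time; "q": joint angles; "qd": joint speeds; "joint_efforts": joint torques, N m; "ee_pos": TCP position; "tcp_rot": TCP orientation; "wrist_force": force on the tool from outside, world axes, zero at the start; "torque": the same for the moment, N m; "opening": finger opening in m.
Only numpy, scipy, OpenCV 4.12 (cv2) and the standard library are available. Lean on these libraries where they do the work, as an engineer would, in place of code of your own. Each camera call takes 0.05 s, during which the arm holds its last target.

### The job

Weigh the ingredient canister with the orange handle: lift it by its handle, thread its wire bail over the red hook at the end of the counter scale's sprung arm, and go down with it gently as the arm sinks. Keep hold until the arm has stopped moving and carries the whole weight, then let go so that the arm neither drops nor springs up, and leave the canister hanging there; disturb nothing else on the counter.

Things in the scene. Friction and masses are not known exactly. Their poses are not given: they have to be found in the camera images.
- canister_grip (a point): Centre of the orange handle block of the canister to be weighed, 164 mm above the canister's underside. The block is 22 mm along the canister's x, 34 mm along y and 36 mm high; it stands on an 8 mm stem on the middle of the bail's top wire. z is up. Whole canister 182 mm high; filled to an unknown level, it weighs 0.44 to 0.95 kg.
- canister_bail (a point): Middle of the top wire of the canister's rigid bail (wire centre line), 118 mm above the underside, 46 mm below the handle centre; same axes as canister_grip. The bail is an upside-down U of 8 mm wire: top wire level along x, legs 74 mm apart. Between lid and wire a window 49 mm high and 66 mm wide is open, looking along the canister's y.
- canister_lid (a point): Centre of the top of the canister's orange lid (83 mm across), 65 mm above its underside. The body below is a closed steel drum, 80 mm across.
- hook_seat (a point): Where the centre of the bail wire rests in the red hook, on the sprung arm and moving with it. The hook dips from the arm (a straight 10 mm rod) to a flat notch bottom 18 mm long between rod centres, then ends in an upturned tip. It is 259 mm from the pivot, towards minus y of the scale. Axes: the scale's, turned about x by the joint value.
- hook_tip (a point): Centre of the rounded end of the red hook's upturned tip (rod 10 mm thick, so the top is 5 mm higher), 23 mm further out along the arm than hook_seat and, with the arm unloaded, about 14 mm higher.
- pivot (a point): The arm's hinge on the scale stand, 200 mm above the counter; axes of the stand: the arm points along minus y, the hinge is along x, z up. The stand's two steel cheeks reach 230 mm above the counter; the arm's red ball end sticks out 60 mm behind.
- beam (a joint): Angle of the sprung arm, rad: 0 unloaded on its upper stop (sloping up 0.17 to the hook), growing as the hook sinks; 0.34 is the lower stop. It starts to sink at about 3.1 N at the hook, then sinks about 12.5 mm per newton, lightly damped; so the canister settles between 0.06 and 0.30 rad, by its weight. Let go away from its balance, the arm springs.
- stand: The scale stand, fixed to the counter: grey base 150 x 170 x 22 mm, two steel cheeks, a round white dial; origin at the centre of the underside, below the pivot. It carries the arm.
- can_blue: A canister of the same shape with a blue lid and handle, not to be moved; origin at the centre of its underside, overall 182 mm high.
- can_white: A canister of the same shape with a white lid and handle, not to be moved; origin at the centre of its underside, overall 182 mm high.
- bowl: Steel mixing bowl, 200 mm across, 75 mm high, loose; origin at the centre of its underside. Leave alone.
- jug: Glass jug, 90 mm across, 110 mm high, loose; origin at the centre of its underside. Leave alone.
- oil: Amber oil bottle, 66 mm across, 190 mm high, loose; origin at the centre of its underside. Leave alone.
- spoon: Wooden spoon, 200 mm long, lying; leave alone.
- cup: Steel measuring cup, 72 mm across, 70 mm high, loose; origin at the centre of its underside. Leave alone.
Mind the look-alikes: they are no part of the job. What is shaped like the part that bears canister_grip but pink is not meant.

How it is judged:
By the outcome, as a careful person would: the job done as asked, in the order asked, and still so for the second after the job is handed in, with the robot touching nothing.
It also fails if it takes over 64 s, if anything falls off the work surface, if the arm or the gripper's body presses on something with over 40 N, if the wrist force passes 120 N, or if a joint passes its speed limit or range.

## Working session

There is one attempt and no reset: what is moved stays moved. The work goes in short steps, Python scripts to look and compute and a tool call to move; the robot and the scene stay as the last step left them, time stands still between calls to the robot, and variables do not carry over. Pictures are saved under pics/ and viewed, and the job is handed in when it is done.

Besides the shell and the picture viewer there is one more tool, called as name(argument=value, ...), one argument or row to a line, values as JSON. move_arm: Moves the arm, as the interface text tells. Its arguments: {"type":"object","properties":{"commands":{"type":"array"},"squeeze":{"type":"number"}},"required":["commands"]}

```bash
mkdir -p pics
python3 - <<'E'
from workcell import status, viewer, bot
import cv2,numpy as np
print(bot.grip_depth)
o=status.get_obs()
for k in o: print(k,np.round(o[k],4))
for n in ["side","top","wrist"]:
    cv2.imwrite(f"pics/{n}0.png",viewer.camera(n)); p=viewer.camera_params(n)
    for k in p: print(n,k,np.round(p[k],4).tolist())
E
```

```text
0.1547
time 0.0
q [-6.72645e+01  5.01050e+00  1.00356e+01  9.50996e+01 -1.80000e-03
  8.99994e+01]
qd [ 0.0288  0.0168 -0.0612 -0.0864 -0.1183 -0.0357]
joint_efforts [-2.10000e-03 -5.20383e+01  4.64809e+01  1.60000e-02 -2.00000e-04
  0.00000e+00]
ee_pos [ 0.2126 -0.5073  0.404 ]
tcp_rot [-1.799255e+02  1.800000e-03  2.273610e+01]
wrist_force [-0.127   0.0116  0.8704]
torque [ 0.0409 -0.02    0.0423]
opening 0.085
side camera_matrix [[417.1014, 0.0, 318.9932], [0.0, 417.1014, 199.12], [0.0, 0.0, 1.0]]
side D [-0.1075, 0.0, 0.0, 0.0, 0.0]
side xyz [0.3775, 1.1914, 0.9871]
side rotation [53.7797, -1.1646, -168.842]
top camera_matrix [[490.3253, 0.0, 305.9119], [0.0, 490.3253, 195.3988], [0.0, 0.0, 1.0]]
top D [-0.0714, 0.0, 0.0, 0.0, 0.0]
top xyz [0.3411, 0.1024, 1.5732]
top rotation [9.5926, -0.8137, -89.5015]
wrist camera_matrix [[286.7999, 0.0, 322.5893], [0.0, 286.7999, 196.53], [0.0, 0.0, 1.0]]
wrist D [-0.0336, 0.0, 0.0, 0.0, 0.0]
wrist xyz [0.2752, -0.4802, 0.3731]
wrist rotation [-15.4502, 0.1171, -67.2566]
```

View pics/side0.png

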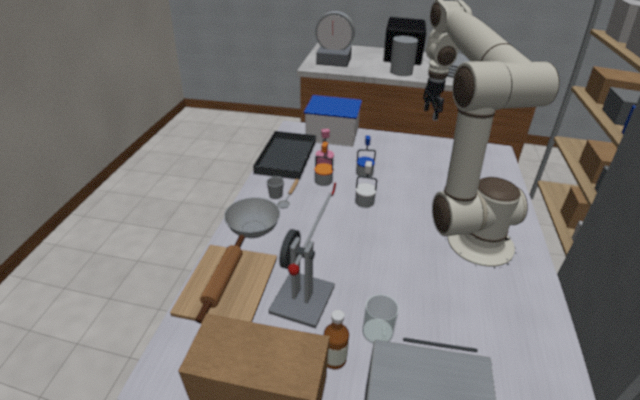

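View pics/top0.png

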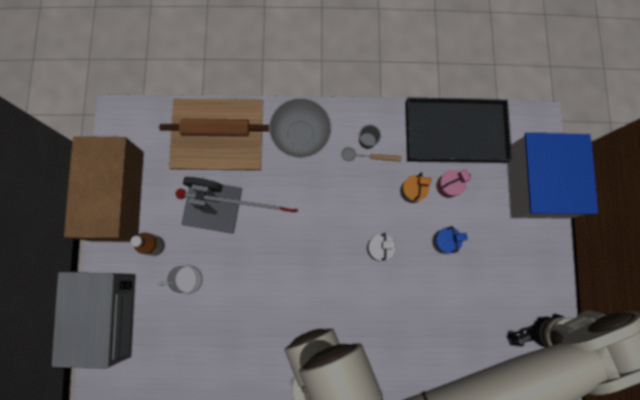

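View pics/wrist0.png

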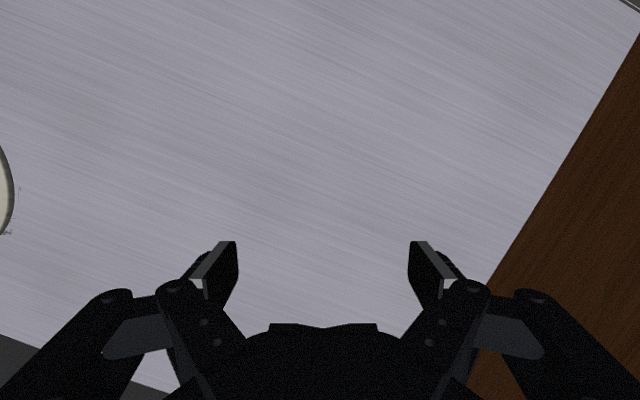

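```bash
cat > h.py <<'E'
from workcell import status, viewer, bot
import cv2,numpy as np
from scipy.spatial.transform import Rotation as R
def crop(img,x0,y0,x1,y1,s,fn): cv2.imwrite(fn,cv2.resize(img[y0:y1,x0:x1],None,fx=s,fy=s,interpolation=cv2.INTER_CUBIC))
def cam(n,p=None):
    p=p or viewer.camera_params(n)
    K=np.array(p["camera_matrix"]);D=np.array(p["D"],float)
    Rm=R.from_euler('xyz',p["rotation"],degrees=True).as_matrix()@np.diag([1,-1,-1])
    return K,D,np.array(p["xyz"]),Rm
def proj(n,P,p=None):
    K,D,c,Rm=cam(n,p); X=(np.atleast_2d(P)-c)@Rm
    return cv2.projectPoints(X.reshape(-1,1,3),np.zeros(3),np.zeros(3),K,D)[0].reshape(-1,2)
def ray(n,uv,p=None):
    K,D,c,Rm=cam(n,p); u=cv2.undistortPoints(np.array(uv,float).reshape(-1,1,2),K,D).reshape(-1,2)
    d=np.c_[u,np.ones(len(u))]@Rm.T
    return c,d/np.linalg.norm(d,axis=1)[:,None]
def atz(n,uv,z,p=None):
    c,d=ray(n,uv,p); return c+d*((z-c[2])/d[:,2])[:,None]
def tri(obs):
    A=np.zeros((3,3));b=np.zeros(3)
    for n,uv in obs:
        c,d=ray(n,[uv]);d=d[0];M=np.eye(3)-np.outer(d,d);A+=M;b+=M@c
    X=np.linalg.solve(A,b); return X,[np.round(proj(n,X)[0]-uv,2).tolist() for n,uv in obs]
E
python3 - <<'E'
from h import *
s=cv2.imread('pics/side0.png');t=cv2.imread('pics/top0.png')
crop(t,330,120,490,270,5,'pics/tc.png');crop(t,165,165,310,245,5,'pics/ts.png')
crop(s,250,120,400,220,5,'pics/sc.png');crop(s,255,170,355,330,3.7,'pics/ss.png')
E
```

```text
(no output)
```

View pics/tc.png

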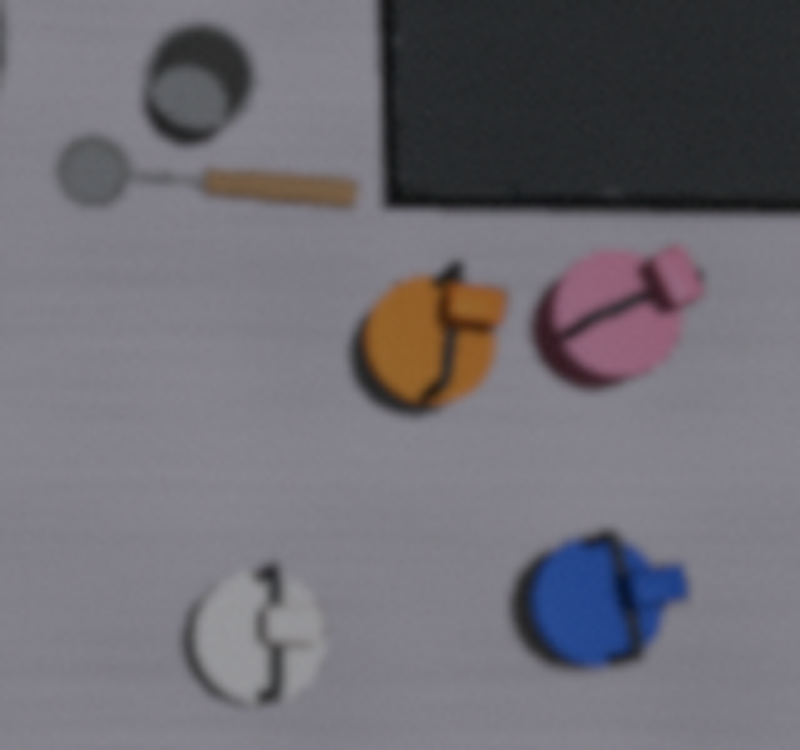

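View pics/ts.png

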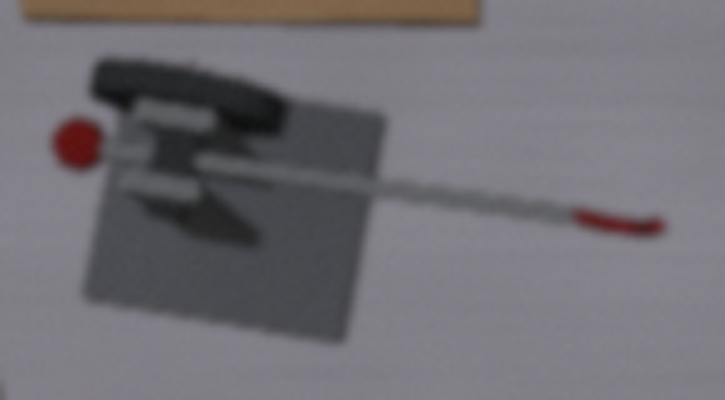

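View pics/sc.png

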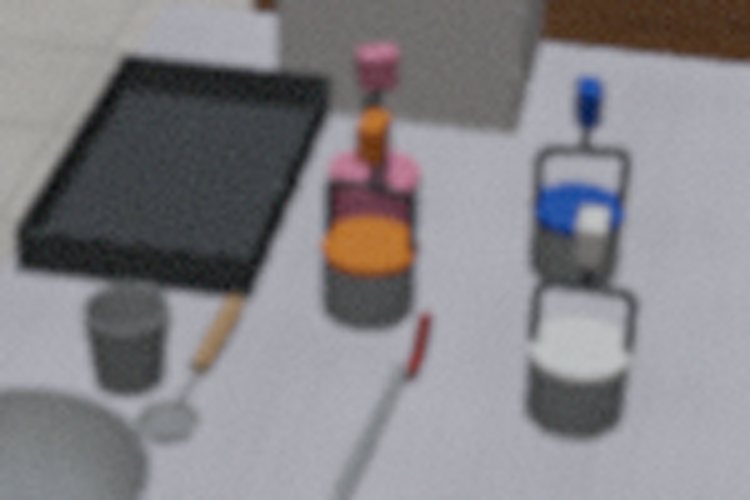

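View pics/ss.png

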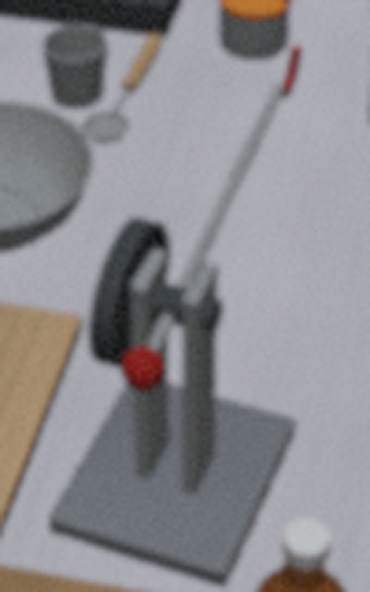

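Run:
```python
from h import *
P=lambda *o: print(*[np.round(x,4) for x in tri(o)])
T=lambda x,y:('top',np.array([330+x/5,120+y/5]));S=lambda x,y:('side',np.array([250+x/5,120+y/5]))
print('grip');P(T(475,305),S(374,137))
print('lid');P(T(430,341),S(369,245)); print(atz('top',[[416,188.2]],.065),atz('side',[[323.8,169]],.065))
T2=lambda x,y:('top',np.array([165+x/5,165+y/5]));S2=lambda x,y:('side',np.array([255+x/3.7,170+y/3.7]))
print('tip');P(T2(656,226),S2(297,53));P(T2(656,226),S(425,320))
print('ball');P(T2(79,143),S2(144,367))
print('redstart');P(T2(577,214),S2(286,92))
uv=np.array([[85,299],[343,342],[385,117]])/5+165
print('base',atz('top',uv,.022))
print('base side',atz('side',np.array([[52,524],[225,580],[294,425]])/3.7+[255,170],.022))
```

```text
grip
[ 0.6254 -0.267   0.1635] [[ 0.02  0.4 ]
 [-0.28 -0.07]]
lid
[ 0.6243 -0.264   0.0622] [[-0.01 -0.23]
 [ 0.17  0.04]]
[[ 0.62301977 -0.26336902  0.065     ]] [[ 0.62425444 -0.25977478  0.065     ]]
tip
[0.5233 0.1116 0.2495] [[ 0.    0.16]
 [-0.14 -0.03]]
[0.5237 0.1116 0.2506] [[-0.   -0.03]
 [ 0.03  0.01]]
ball
[0.5759 0.443  0.1916] [[ 0.    0.03]
 [-0.03 -0.01]]
redstart
[0.528  0.155  0.2391] [[ 0.03  1.24]
 [-1.08 -0.25]]
base [[0.50424357 0.4758949  0.022     ]
 [0.47886017 0.3105572  0.022     ]
 [0.62398645 0.28825573 0.022     ]]
base side [[0.64744036 0.46316744 0.022     ]
 [0.50561369 0.48620984 0.022     ]
 [0.48060558 0.32162182 0.022     ]]
```

```bash
cat >> h.py <<'E'
def plan(tx,ty,tz,tyaw,n):
    o=status.get_obs(); p=np.array(o['ee_pos']); yaw=o['tcp_rot'][2]
    d=(np.array([tx,ty,tz])-p)*100/n; t=(tyaw-yaw+180)%360-180; t/=n
    print('t',round(o['time'],2),'pos',np.round(p,4),'rot',np.round(o['tcp_rot'],2),'F',np.round(o['wrist_force'],2),'op',round(o['opening'],4))
    for k in range(n):
        y=np.radians(yaw+t*k); x=np.array([np.cos(y),np.sin(y),0]);yy=np.array([np.sin(y),-np.cos(y),0])
        print(np.round([d@x,d@yy,-d[2]],2).tolist(),round(-t,2))
E
python3 -c "
from h import *
plan(.6254,-.262,.40,85,15)"
```

```text
t 0.15 pos [ 0.2126 -0.5073  0.4042] rot [-179.94   -0.     22.73] F [ 0.64  0.04 -0.06] op 0.0855
[3.17, -0.44, 0.03] -4.15
[3.19, -0.21, 0.03] -4.15
[3.2, 0.02, 0.03] -4.15
[3.19, 0.25, 0.03] -4.15
[3.17, 0.48, 0.03] -4.15
[3.12, 0.71, 0.03] -4.15
[3.06, 0.93, 0.03] -4.15
[2.99, 1.15, 0.03] -4.15
[2.9, 1.36, 0.03] -4.15
[2.79, 1.57, 0.03] -4.15
[2.67, 1.77, 0.03] -4.15
[2.53, 1.96, 0.03] -4.15
[2.39, 2.14, 0.03] -4.15
[2.22, 2.3, 0.03] -4.15
[2.05, 2.46, 0.03] -4.15
```

move_arm(
  commands=[
    {"claw": 1,"travel": [3.17,-0.44,0],"turn": -4.15},
    {"claw": 1,"travel": [3.19,-0.21,0],"turn": -4.15},
    {"claw": 1,"travel": [3.2,0.02,0],"turn": -4.15},
    {"claw": 1,"travel": [3.19,0.25,0],"turn": -4.15},
    {"claw": 1,"travel": [3.17,0.48,0],"turn": -4.15},
  ],
)

```text
time: 0.57
ee_pos: [0.3512, -0.4247, 0.4045]
tcp_rot: [-180.0, -0.0, 43.7]
wrist_force: [0.3, -1.4, -0.4]
opening: 0.0857
```

move_arm(
  commands=[
    {"claw": 1,"travel": [3.12,0.71,0],"turn": -4.15},
    {"claw": 1,"travel": [3.06,0.93,0],"turn": -4.15},
    {"claw": 1,"travel": [2.99,1.15,0],"turn": -4.15},
    {"claw": 1,"travel": [2.9,1.36,0],"turn": -4.15},
    {"claw": 1,"travel": [2.79,1.57,0],"turn": -4.15},
  ],
)

```text
time: 0.98
ee_pos: [0.489, -0.3427, 0.4044]
tcp_rot: [-180.0, -0.0, 64.4]
wrist_force: [0.8, 0.1, -0.0]
opening: 0.0852
```

move_arm(
  commands=[
    {"claw": 1,"travel": [2.67,1.77,0],"turn": -4.15},
    {"claw": 1,"travel": [2.53,1.96,0],"turn": -4.15},
    {"claw": 1,"travel": [2.39,2.14,0],"turn": -4.15},
    {"claw": 1,"travel": [2.22,2.3,0],"turn": -4.15},
    {"claw": 1,"travel": [2.05,2.46,0],"turn": -4.15},
  ],
)

```text
time: 1.4
ee_pos: [0.6267, -0.2611, 0.4043]
tcp_rot: [-180.0, -0.0, 85.2]
wrist_force: [0.8, -0.5, 0.3]
opening: 0.0853
```

move_arm(
  commands=[
    {"claw": 1,"travel": [0,0,0],"turn": 0},
    {"claw": 1,"travel": [0,0,0],"turn": 0},
    {"claw": 1,"travel": [0,0,0],"turn": 0},
  ],
)

```text
time: 1.65
ee_pos: [0.6254, -0.2622, 0.4041]
tcp_rot: [-179.9, -0.0, 85.0]
wrist_force: [-0.9, 0.1, 0.1]
opening: 0.0853
```

```bash
python3 -c "
from h import *
plan(.6254,-.267,.40,85,1)
p=viewer.camera_params('wrist')
im=viewer.camera('wrist');cv2.imwrite('pics/w1.png',im)
print(np.round(p['xyz'],4).tolist(),np.round(p['rotation'],3).tolist())
cv2.imwrite('pics/t1.png',viewer.camera('top'))
"
```

```text
t 1.65 pos [ 0.6254 -0.2622  0.4041] rot [-1.7994e+02 -1.0000e-02  8.4960e+01] F [-0.87  0.06  0.12] op 0.0853
[-0.48, 0.04, 0.41] -0.04
[0.6318, -0.1941, 0.3731] [-15.397, 0.081, -5.028]
```

View pics/w1.png

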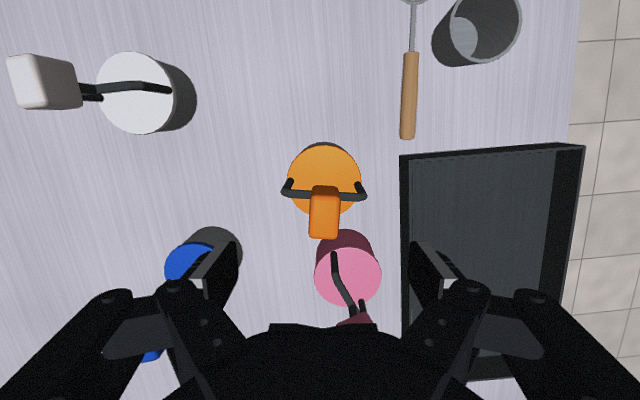

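```bash
python3 -c "
from h import *
crop(cv2.imread('pics/w1.png'),270,130,390,250,6.5,'pics/w1c.png')"
```

```text
(no output)
```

View pics/w1c.png

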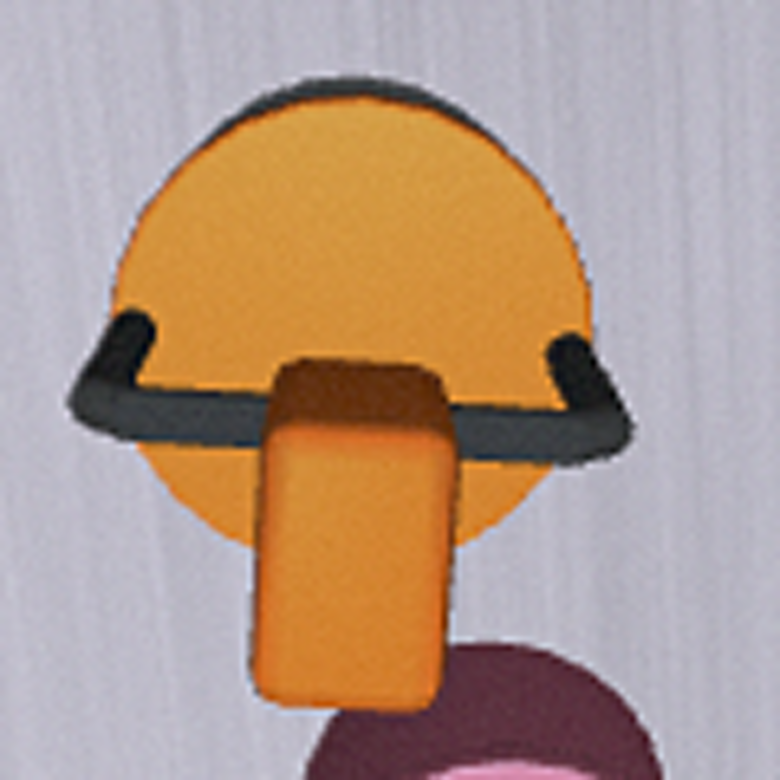

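```bash
cat >> h.py <<'E'
p1={'xyz':[0.6318,-0.1941,0.3731],'rotation':[-15.397,0.081,-5.028]}
p1.update({k:viewer.camera_params('wrist')[k] for k in('camera_matrix','D')})
E
python3 -c "
from h import *
f=lambda *a: np.array(a,float)/6.5+[270,130]
b=atz('wrist',f([268,430],[455,438],[440,710],[255,695]),.182,p1)
print(b.round(4),b.mean(0).round(4))
w=atz('wrist',f([200,418],[520,435],[70,405],[632,435]),.118,p1);print(w.round(4),w[2:].mean(0))
print(np.degrees(np.arctan2(*(w[1]-w[0])[[1,0]])),np.degrees(np.arctan2(*(b[1]-b[0])[[1,0]])),np.degrees(np.arctan2(*(b[2]-b[3])[[1,0]])),np.degrees(np.arctan2(*(b[3]-b[0])[[1,0]])))
l=atz('wrist',f([113,290],[593,310],[360,97]),.065,p1);print(l.round(4))
"
```

```text
[[ 0.6191 -0.2455  0.182 ]
 [ 0.6389 -0.2482  0.182 ]
 [ 0.635  -0.2793  0.182 ]
 [ 0.6147 -0.2757  0.182 ]] [ 0.6269 -0.2622  0.182 ]
[[ 0.6055 -0.2602  0.118 ]
 [ 0.6505 -0.2666  0.118 ]
 [ 0.5873 -0.2567  0.118 ]
 [ 0.6663 -0.268   0.118 ]] [ 0.62681972 -0.26235189  0.118     ]
-8.156688116215605 -7.546723138934388 -10.007481108334051 -98.34835238178894
[[ 0.5878 -0.2505  0.065 ]
 [ 0.668  -0.261   0.065 ]
 [ 0.6319 -0.2222  0.065 ]]
```

```bash
python3 -c "
from h import *
plan(.6266,-.2625,.316,81.7,5)"
```

```text
t 1.75 pos [ 0.6248 -0.2628  0.405 ] rot [1.80e+02 1.00e-02 8.49e+01] F [ 0.3  -0.2  -0.16] op 0.0852
[0.01, 0.04, 1.78] 0.64
[0.01, 0.04, 1.78] 0.64
[0.01, 0.04, 1.78] 0.64
[0.01, 0.04, 1.78] 0.64
[0.01, 0.04, 1.78] 0.64
```

move_arm(
  commands=[
    {"claw": 1,"travel": [0,0.06,1.76],"turn": 0.64},
    {"claw": 1,"travel": [0,0.06,1.76],"turn": 0.64},
    {"claw": 1,"travel": [0,0.04,1.76],"turn": 0.64},
    {"claw": 1,"travel": [0,0,1.76],"turn": 0.64},
    {"claw": 1,"travel": [0,0,1.76],"turn": 0.64},
  ],
)

```text
time: 2.17
ee_pos: [0.626, -0.2632, 0.3166]
tcp_rot: [180.0, 0.0, 81.6]
wrist_force: [-1.1, 0.7, 0.6]
opening: 0.0855
```

move_arm(
  commands=[
    {"claw": 1,"travel": [0,0,0],"turn": 0},
    {"claw": 1,"travel": [0,0,0],"turn": 0},
    {"claw": 1,"travel": [0,0,0],"turn": 0},
  ],
)

```text
time: 2.42
ee_pos: [0.6267, -0.2628, 0.3184]
tcp_rot: [179.9, 0.0, 81.7]
wrist_force: [0.9, -0.4, 0.3]
opening: 0.0853
```

```bash
python3 -c "
from h import *
plan(.6266,-.2625,.316,81.7,1)
im=viewer.camera('wrist');crop(im,150,100,490,400,2,'pics/w2.png')
"
```

```text
t 2.42 pos [ 0.6267 -0.2628  0.3184] rot [1.799e+02 3.000e-02 8.175e+01] F [ 0.85 -0.41  0.31] op 0.0853
[0.03, -0.01, 0.24] 0.05
```

View pics/w2.png

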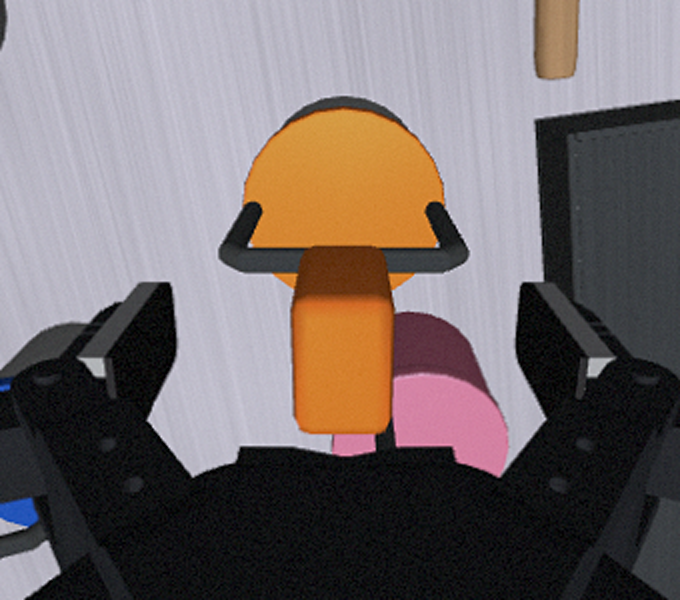

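move_arm(
  commands=[
    {"claw": -1,"travel": [0,0,0.1],"turn": 0},
    {"claw": -1,"travel": [0,0,0],"turn": 0},
    {"claw": -1,"travel": [0,0,0],"turn": 0},
    {"claw": -1,"travel": [0,0,0],"turn": 0},
    {"claw": -1,"travel": [0,0,0],"turn": 0},
  ],
  squeeze=60,
)

```text
time: 2.88
ee_pos: [0.6271, -0.2623, 0.3158]
tcp_rot: [180.0, 0.0, 81.8]
wrist_force: [-0.8, 0.2, -0.5]
opening: 0.0255
```

move_arm(
  commands=[
    {"claw": -1,"travel": [0,0,0],"turn": 0},
    {"claw": -1,"travel": [0,0,0],"turn": 0},
    {"claw": -1,"travel": [0,0,0],"turn": 0},
    {"claw": -1,"travel": [0,0,0],"turn": 0},
  ],
)

```text
time: 3.22
ee_pos: [0.627, -0.2623, 0.3158]
tcp_rot: [-180.0, -0.0, 81.8]
wrist_force: [-2.5, 0.0, 2.7]
opening: 0.0213
```

move_arm(
  commands=[
    {"claw": -1,"travel": [0,0,-0.5],"turn": 0},
    {"claw": -1,"travel": [0,0,-1],"turn": 0},
    {"claw": -1,"travel": [0,0,-1.5],"turn": 0},
    {"claw": -1,"travel": [0,0,-1.5],"turn": 0},
    {"claw": -1,"travel": [0,0,-1.5],"turn": 0},
  ],
)

```text
time: 3.63
ee_pos: [0.6271, -0.2623, 0.3759]
tcp_rot: [-179.9, -0.0, 81.8]
wrist_force: [-0.6, -0.5, -8.0]
opening: 0.0213
```

move_arm(
  commands=[
    {"claw": -1,"travel": [0,0,-2],"turn": 0},
    {"claw": -1,"travel": [0,0,-2],"turn": 0},
    {"claw": -1,"travel": [0,0,-2],"turn": 0},
    {"claw": -1,"travel": [0,0,-2],"turn": 0},
    {"claw": -1,"travel": [0,0,-1],"turn": 0},
  ],
)

```text
time: 4.05
ee_pos: [0.6268, -0.2622, 0.4683]
tcp_rot: [179.9, 0.0, 81.8]
wrist_force: [0.7, -0.6, -8.0]
opening: 0.0212
```

move_arm(
  commands=[
    {"claw": -1,"travel": [0,0,0],"turn": 0},
    {"claw": -1,"travel": [0,0,0],"turn": 0},
    {"claw": -1,"travel": [0,0,0],"turn": 0},
    {"claw": -1,"travel": [0,0,0],"turn": 0},
  ],
)

```text
time: 4.38
ee_pos: [0.6273, -0.2624, 0.4641]
tcp_rot: [-179.9, -0.0, 81.8]
wrist_force: [0.2, 0.4, -7.8]
opening: 0.0213
```

```bash
python3 -c "
from h import *
plan(.53,.025,.466,81,12)
cv2.imwrite('pics/w3.png',viewer.camera('wrist'))
"
```

```text
t 4.38 pos [ 0.6273 -0.2624  0.4641] rot [-1.7987e+02 -4.0000e-02  8.1790e+01] F [ 0.22  0.38 -7.84] op 0.0213
[2.25, -1.14, -0.02] 0.07
[2.25, -1.15, -0.02] 0.07
[2.25, -1.15, -0.02] 0.07
[2.25, -1.15, -0.02] 0.07
[2.25, -1.15, -0.02] 0.07
[2.25, -1.16, -0.02] 0.07
[2.25, -1.16, -0.02] 0.07
[2.25, -1.16, -0.02] 0.07
[2.24, -1.16, -0.02] 0.07
[2.24, -1.17, -0.02] 0.07
[2.24, -1.17, -0.02] 0.07
[2.24, -1.17, -0.02] 0.07
```

View pics/w3.png

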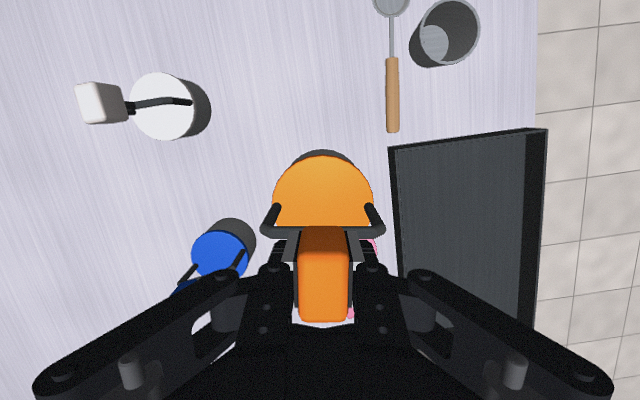

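```bash
python3 -c "
from h import *
print(atz('top',[[330+255/5,120+635/5]],.065),atz('top',[[330+597/5,120+600/5]],.065))
plan(.615,-.06,.465,81.3,8)
"
```

```text
[[ 0.43759096 -0.14949728  0.065     ]] [[ 0.46062167 -0.36381153  0.065     ]]
t 4.43 pos [ 0.6272 -0.2623  0.4643] rot [-1.7988e+02 -3.0000e-02  8.1790e+01] F [ 0.35 -0.42 -8.06] op 0.0216
[2.48, -0.51, -0.01] 0.06
[2.48, -0.51, -0.01] 0.06
[2.48, -0.52, -0.01] 0.06
[2.48, -0.52, -0.01] 0.06
[2.48, -0.52, -0.01] 0.06
[2.48, -0.53, -0.01] 0.06
[2.48, -0.53, -0.01] 0.06
[2.48, -0.53, -0.01] 0.06
```

```bash
python3 -c "
from h import *
plan(.511,.03,.466,81.0,14)
"
```

```text
t 4.43 pos [ 0.6272 -0.2623  0.4643] rot [-1.7988e+02 -3.0000e-02  8.1790e+01] F [ 0.35 -0.42 -8.06] op 0.0216
[1.95, -1.12, -0.01] 0.06
[1.95, -1.12, -0.01] 0.06
[1.95, -1.12, -0.01] 0.06
[1.94, -1.13, -0.01] 0.06
[1.94, -1.13, -0.01] 0.06
[1.94, -1.13, -0.01] 0.06
[1.94, -1.13, -0.01] 0.06
[1.94, -1.13, -0.01] 0.06
[1.94, -1.13, -0.01] 0.06
[1.94, -1.14, -0.01] 0.06
[1.94, -1.14, -0.01] 0.06
[1.94, -1.14, -0.01] 0.06
[1.93, -1.14, -0.01] 0.06
[1.93, -1.14, -0.01] 0.06
```

move_arm(
  commands=[
    {"claw": -1,"travel": [0.8,-0.4,0],"turn": 0.06},
    {"claw": -1,"travel": [1.5,-0.9,0],"turn": 0.06},
    {"claw": -1,"travel": [2,-1.12,0],"turn": 0.06},
    {"claw": -1,"travel": [2,-1.13,0],"turn": 0.06},
    {"claw": -1,"travel": [2.4,-1.4,0],"turn": 0.06},
  ],
)

```text
time: 4.85
ee_pos: [0.5904, -0.1687, 0.4645]
tcp_rot: [-179.9, 0.0, 81.4]
wrist_force: [0.6, 1.5, -7.5]
opening: 0.0216
```

move_arm(
  commands=[
    {"claw": -1,"travel": [2.4,-1.4,0],"turn": 0.06},
    {"claw": -1,"travel": [2.4,-1.4,0],"turn": 0.06},
    {"claw": -1,"travel": [2.4,-1.4,0],"turn": 0.06},
    {"claw": -1,"travel": [2.4,-1.4,0],"turn": 0.06},
    {"claw": -1,"travel": [2.4,-1.4,0],"turn": 0.06},
  ],
)

```text
time: 5.27
ee_pos: [0.5386, -0.0388, 0.4651]
tcp_rot: [-180.0, -0.0, 81.2]
wrist_force: [1.5, 1.0, -6.8]
opening: 0.0214
```

move_arm(
  commands=[
    {"claw": -1,"travel": [2.4,-1.4,0],"turn": 0.06},
    {"claw": -1,"travel": [2.0,-1.2,0],"turn": 0.06},
    {"claw": -1,"travel": [1.5,-0.9,0],"turn": 0.06},
    {"claw": -1,"travel": [0.9,-0.5,0],"turn": 0},
    {"claw": -1,"travel": [0,0,0],"turn": 0},
  ],
)

```text
time: 5.68
ee_pos: [0.5097, 0.035, 0.4657]
tcp_rot: [-180.0, -0.0, 81.1]
wrist_force: [-0.8, -2.8, -8.4]
opening: 0.0212
```

move_arm(
  commands=[
    {"claw": -1,"travel": [0,0,0],"turn": 0},
    {"claw": -1,"travel": [0,0,0],"turn": 0},
    {"claw": -1,"travel": [0,0,0],"turn": 0},
  ],
)

```text
time: 5.93
ee_pos: [0.5108, 0.0328, 0.4654]
tcp_rot: [-180.0, 0.0, 81.0]
wrist_force: [-0.6, 0.4, -8.0]
opening: 0.0211
```

```bash
python3 -c "
from h import *
plan(.511,.03,.466,81,1)
p=viewer.camera_params('wrist');print(np.round(p['xyz'],4).tolist(),np.round(p['rotation'],3).tolist())
cv2.imwrite('pics/w4.png',viewer.camera('wrist'))
s=viewer.camera('side');t=viewer.camera('top');cv2.imwrite('pics/s4.png',s);cv2.imwrite('pics/t4.png',t)
crop(s,270,90,430,250,4.5,'pics/s4c.png');crop(t,200,120,400,270,4,'pics/t4c.png')
"
```

```text
t 5.93 pos [0.5108 0.0328 0.4654] rot [-1.7998e+02  2.0000e-02  8.0950e+01] F [-0.6   0.39 -7.97] op 0.0211
[-0.28, 0.06, -0.06] -0.05
[0.5218, 0.1004, 0.4343] [-15.423, 0.039, -9.036]
```

View pics/w4.png

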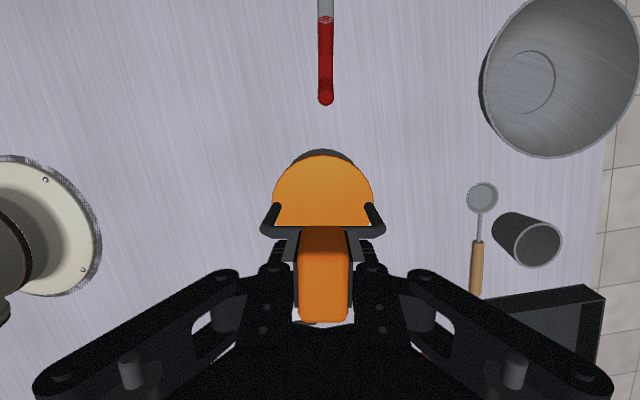

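View pics/s4c.png

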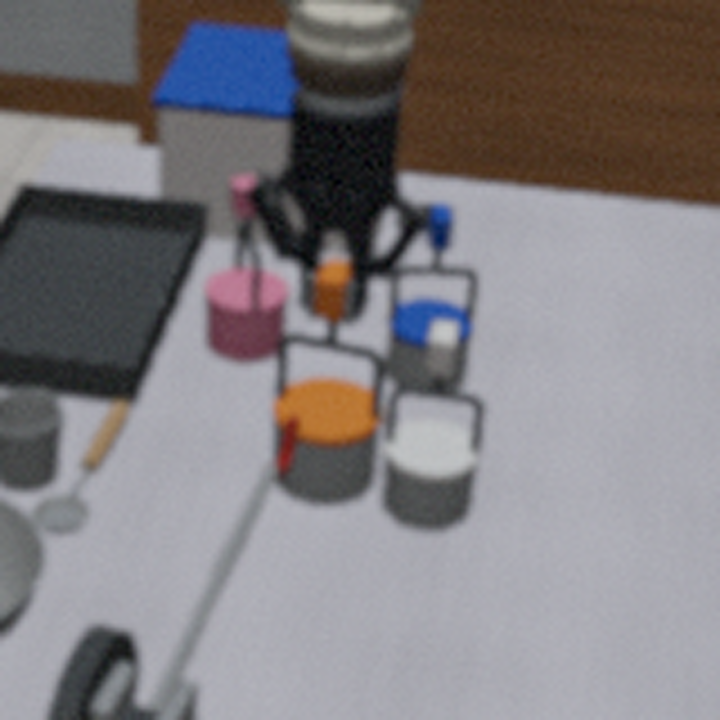

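View pics/t4c.png

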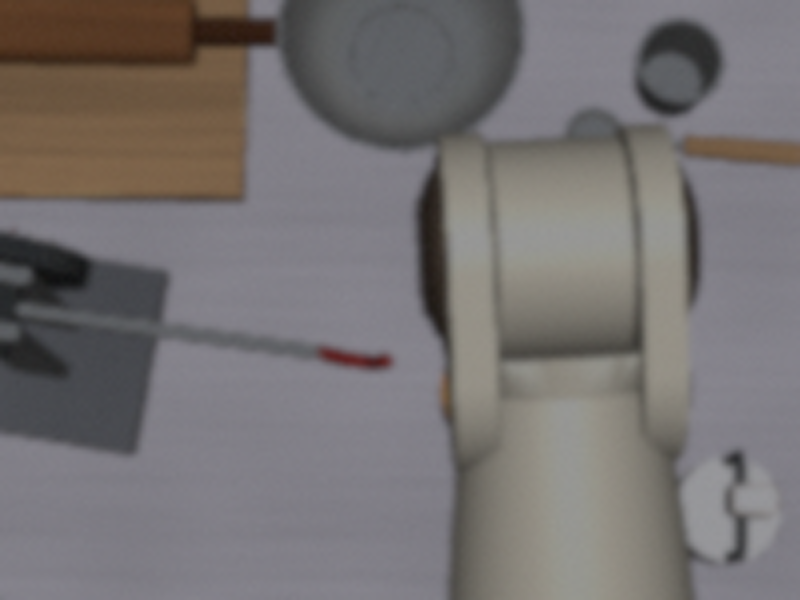

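```bash
python3 -c "
from h import *
w=cv2.imread('pics/w4.png');crop(w,290,0,360,120,5,'pics/w4c.png')
p={'xyz':[0.5218,0.1004,0.4343],'rotation':[-15.423,0.039,-9.036],'camera_matrix':p1['camera_matrix'],'D':p1['D']}
for z in (.24,.25,.26): print(atz('wrist',[[325.5,98]],z,p),atz('top',[[165+656/5,165+226/5]],z),atz('side',[[335,184]],z))
# expected bail wire ends and handle
B=lambda u,v,w:np.array([.5108,.0328,0])+u*np.array([.988,-.155,0])+v*np.array([.155,.988,0])+[0,0,w]
zz=.4654-.3158
print(proj('wrist',[B(-.037,0,.118+zz),B(.037,0,.118+zz),B(0,0,.118+zz),B(0,.0415,.065+zz)],p))
print(proj('side',[B(-.037,0,.118+zz),B(.037,0,.118+zz),B(0,0,.065+zz),B(0,0,.164+zz)]))
"
```

```text
[[0.5254455  0.11222514 0.24      ]] [[0.5251043  0.11166468 0.24      ]] [[0.52591066 0.09611104 0.24      ]]
[[0.52525788 0.11161654 0.25      ]] [[0.52372401 0.11159482 0.25      ]] [[0.52392381 0.11077305 0.25      ]]
[[0.52507026 0.11100794 0.26      ]] [[0.52234372 0.11152497 0.26      ]] [[0.52193696 0.12543506 0.26      ]]
[[263.18961869 231.33145547]
 [381.59434439 231.13218455]
 [322.3760829  231.28182627]
 [322.3486175  154.10511863]]
[[353.9130642  169.27413976]
 [332.34832952 164.78865731]
 [342.20608697 180.49143769]
 [343.82295329 154.8227211 ]]
```

View pics/w4c.png

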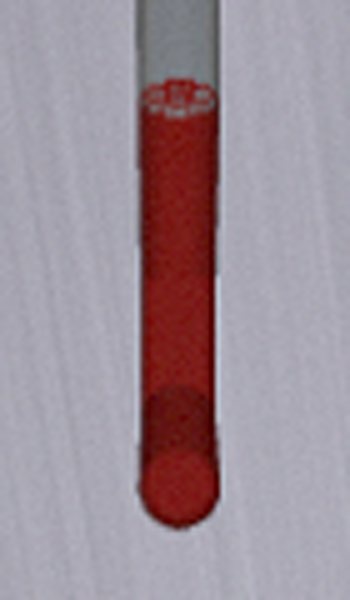

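move_arm(
  commands=[
    {"claw": -1,"travel": [0.6,0.1,0],"turn": 0},
    {"claw": -1,"travel": [1.2,0,0],"turn": 0},
    {"claw": -1,"travel": [1.2,0,0],"turn": 0},
    {"claw": -1,"travel": [1.0,0,0],"turn": 0},
    {"claw": -1,"travel": [0.6,0,0],"turn": 0},
  ],
)

```text
time: 6.5
ee_pos: [0.519, 0.0806, 0.4655]
tcp_rot: [-180.0, -0.0, 81.1]
wrist_force: [-0.7, -2.1, -7.8]
opening: 0.0212
```

move_arm(
  commands=[
    {"claw": -1,"travel": [0.3,0,0],"turn": 0},
    {"claw": -1,"travel": [0,0,0],"turn": 0},
  ],
)

```text
time: 6.67
ee_pos: [0.5193, 0.0827, 0.4655]
tcp_rot: [-180.0, 0.0, 81.1]
wrist_force: [-0.1, -1.2, -7.5]
opening: 0.0213
```

```bash
python3 -c "
from h import *
plan(.528,.134,.467,81,5)
w=viewer.camera('wrist');s=viewer.camera('side');crop(w,220,50,420,250,3.5,'pics/w5.png');crop(s,290,110,390,210,6,'pics/s5.png')
"
```

```text
t 6.67 pos [0.5193 0.0827 0.4655] rot [-179.99    0.     81.09] F [-0.08 -1.25 -7.53] op 0.0213
[1.04, 0.01, -0.03] 0.02
[1.04, 0.01, -0.03] 0.02
[1.04, 0.01, -0.03] 0.02
[1.04, 0.01, -0.03] 0.02
[1.04, 0.01, -0.03] 0.02
```

View pics/w5.png

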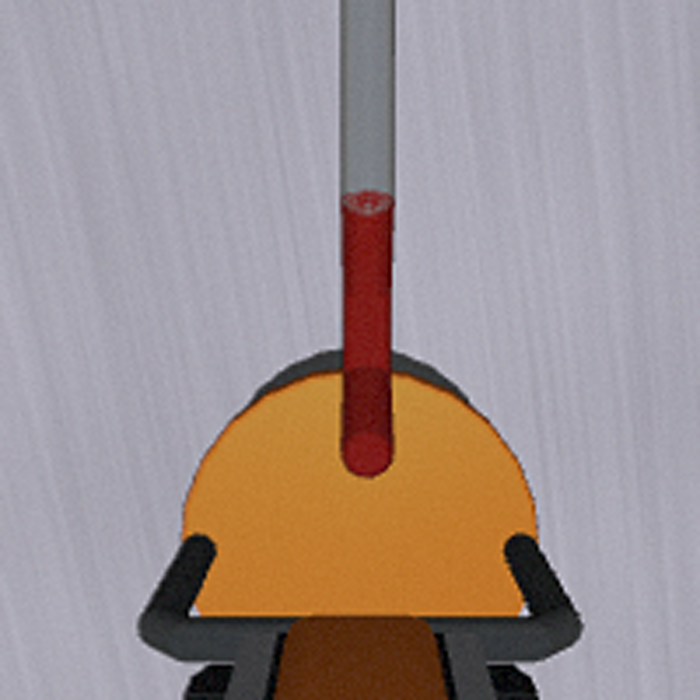

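View pics/s5.png

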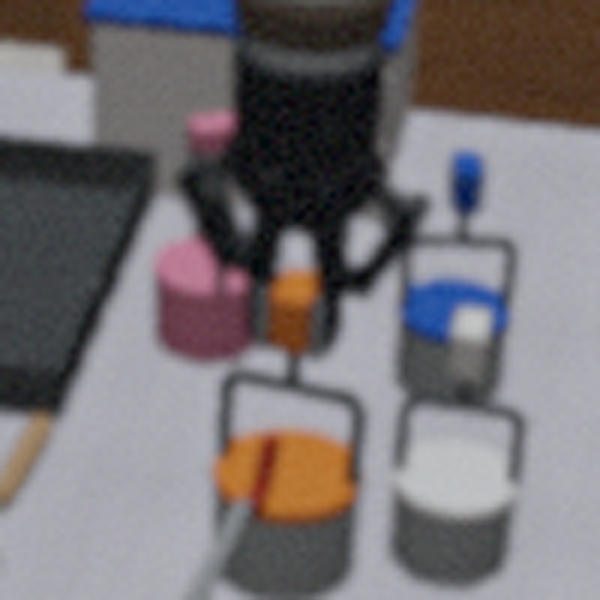

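move_arm(
  commands=[
    {"claw": -1,"travel": [0.6,0.1,-0.1],"turn": 0},
    {"claw": -1,"travel": [1.0,0,0],"turn": 0},
    {"claw": -1,"travel": [1.2,0,0],"turn": 0},
    {"claw": -1,"travel": [1.2,0,0],"turn": 0},
    {"claw": -1,"travel": [0.8,0,0],"turn": 0},
  ],
)

```text
time: 7.18
ee_pos: [0.528, 0.1307, 0.4665]
tcp_rot: [-180.0, -0.0, 81.0]
wrist_force: [-0.8, -0.4, -7.6]
opening: 0.0211
```

move_arm(
  commands=[
    {"claw": -1,"travel": [0.3,0,0],"turn": 0},
    {"claw": -1,"travel": [0,0,0],"turn": 0},
    {"claw": -1,"travel": [0,0,0],"turn": 0},
  ],
)

```text
time: 7.43
ee_pos: [0.5282, 0.1322, 0.4665]
tcp_rot: [-180.0, 0.0, 81.0]
wrist_force: [0.5, 0.2, -8.7]
opening: 0.0212
```

```bash
python3 -c "
from h import *
plan(.528,.134,.467,81,1)
w=viewer.camera('wrist');s=viewer.camera('side');crop(w,220,50,420,250,3.5,'pics/w6.png');crop(s,290,110,390,210,6,'pics/s6.png')
"
```

```text
t 7.43 pos [0.5282 0.1322 0.4665] rot [-1.7998e+02  3.0000e-02  8.1040e+01] F [ 0.51  0.23 -8.68] op 0.0212
[0.18, -0.05, -0.05] 0.04
```

View pics/w6.png

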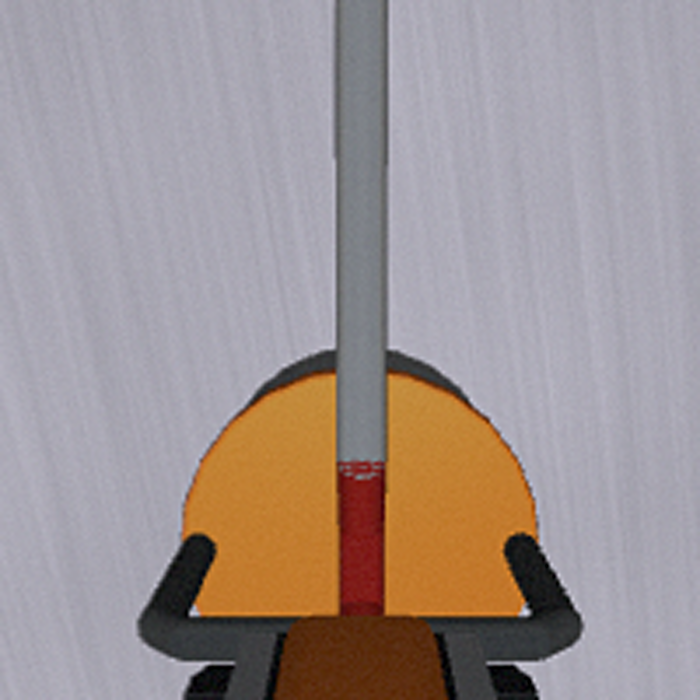

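View pics/s6.png

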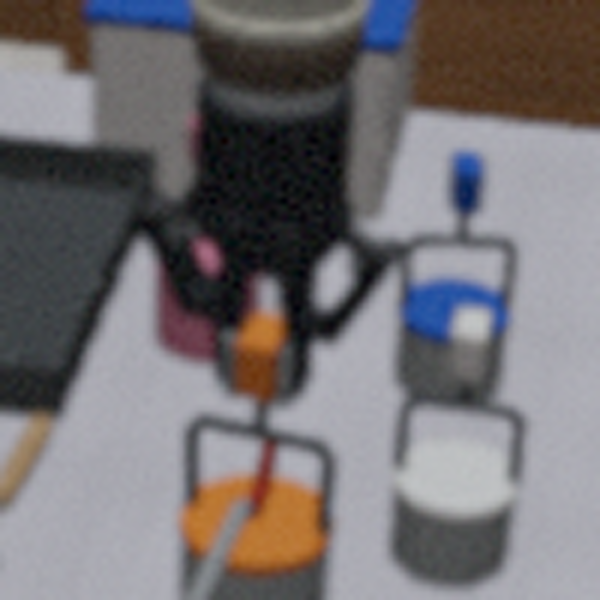

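move_arm(
  commands=[
    {"claw": -1,"travel": [0,0,0.4],"turn": 0},
    {"claw": -1,"travel": [0,0,0.7],"turn": 0},
    {"claw": -1,"travel": [0,0,0.7],"turn": 0},
    {"claw": -1,"travel": [0,0,0.4],"turn": 0},
    {"claw": -1,"travel": [0,0,0.2],"turn": 0},
  ],
)

```text
time: 7.95
ee_pos: [0.5281, 0.1318, 0.4413]
tcp_rot: [-179.9, 0.0, 81.0]
wrist_force: [-0.5, 0.8, -7.9]
opening: 0.0211
```

move_arm(
  commands=[
    {"claw": -1,"travel": [0,0,0.2],"turn": 0},
    {"claw": -1,"travel": [0,0,0.1],"turn": 0},
    {"claw": -1,"travel": [0,0,0],"turn": 0},
  ],
)

```text
time: 8.2
ee_pos: [0.5281, 0.1319, 0.4396]
tcp_rot: [-180.0, 0.0, 81.0]
wrist_force: [-0.0, 0.1, -7.5]
opening: 0.0217
```

move_arm(
  commands=[
    {"claw": -1,"travel": [0,0,0.1],"turn": 0},
    {"claw": -1,"travel": [0,0,0.1],"turn": 0},
    {"claw": -1,"travel": [0,0,0.1],"turn": 0},
    {"claw": -1,"travel": [0,0,0],"turn": 0},
  ],
)

```text
time: 8.53
ee_pos: [0.5282, 0.1319, 0.4365]
tcp_rot: [-180.0, 0.0, 81.0]
wrist_force: [-1.0, -0.7, -7.9]
opening: 0.0216
```

```bash
python3 -c "
from h import *
plan(.528,.134,.467,81,1)
w=viewer.camera('wrist');s=viewer.camera('side');crop(w,220,50,420,250,3.5,'pics/w7.png');crop(s,290,110,390,210,6,'pics/s7.png')
"
```

```text
t 8.53 pos [0.5282 0.1319 0.4365] rot [-179.99    0.     81.  ] F [-0.98 -0.67 -7.91] op 0.0216
[0.2, -0.05, -3.05] 0.0
```

View pics/s7.png

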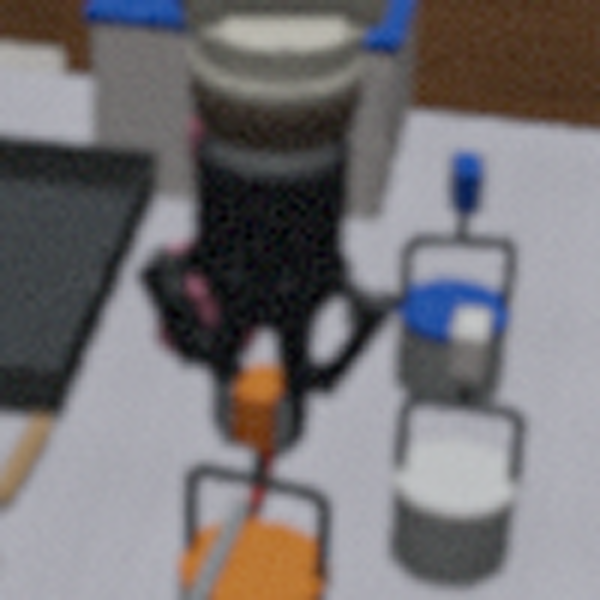

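move_arm(
  commands=[
    {"claw": -1,"travel": [0,0,0.1],"turn": 0},
    {"claw": -1,"travel": [0,0,0.1],"turn": 0},
    {"claw": -1,"travel": [0,0,0.1],"turn": 0},
    {"claw": -1,"travel": [0,0,0],"turn": 0},
    {"claw": -1,"travel": [0,0,0],"turn": 0},
  ],
)

```text
time: 9.05
ee_pos: [0.5281, 0.1319, 0.4339]
tcp_rot: [180.0, -0.0, 81.0]
wrist_force: [0.0, 0.2, -5.1]
opening: 0.0215
```

move_arm(
  commands=[
    {"claw": -1,"travel": [0,0,0.1],"turn": 0},
    {"claw": -1,"travel": [0,0,0.1],"turn": 0},
    {"claw": -1,"travel": [0,0,0.1],"turn": 0},
    {"claw": -1,"travel": [0,0,0],"turn": 0},
    {"claw": -1,"travel": [0,0,0],"turn": 0},
  ],
)

```text
time: 9.47
ee_pos: [0.5282, 0.1319, 0.4306]
tcp_rot: [180.0, 0.0, 81.0]
wrist_force: [-0.7, -1.7, -5.3]
opening: 0.0217
```

move_arm(
  commands=[
    {"claw": -1,"travel": [0,0,0.1],"turn": 0},
    {"claw": -1,"travel": [0,0,0.1],"turn": 0},
    {"claw": -1,"travel": [0,0,0.1],"turn": 0},
    {"claw": -1,"travel": [0,0,0],"turn": 0},
    {"claw": -1,"travel": [0,0,0],"turn": 0},
  ],
)

```text
time: 9.88
ee_pos: [0.5282, 0.1319, 0.4276]
tcp_rot: [180.0, 0.0, 81.0]
wrist_force: [-0.6, -2.6, -4.4]
opening: 0.0216
```

move_arm(
  commands=[
    {"claw": -1,"travel": [-0.1,0,0.15],"turn": 0},
    {"claw": -1,"travel": [-0.05,0,0.2],"turn": 0},
    {"claw": -1,"travel": [-0.02,0,0.2],"turn": 0},
    {"claw": -1,"travel": [-0.02,0,0.2],"turn": 0},
    {"claw": -1,"travel": [-0.02,0,0.1],"turn": 0},
  ],
)

```text
time: 10.3
ee_pos: [0.5279, 0.13, 0.4189]
tcp_rot: [-180.0, -0.0, 81.0]
wrist_force: [0.1, 3.3, -5.1]
opening: 0.0214
```

move_arm(
  commands=[
    {"claw": -1,"travel": [0,0,0],"turn": 0},
    {"claw": -1,"travel": [0,0,0],"turn": 0},
  ],
)

```text
time: 10.47
ee_pos: [0.5278, 0.1299, 0.4191]
tcp_rot: [-180.0, -0.0, 81.0]
wrist_force: [0.8, 3.2, -5.0]
opening: 0.0215
```

```bash
python3 -c "
from h import *
plan(.528,.134,.467,81,1)
w=viewer.camera('wrist');s=viewer.camera('side');crop(w,220,50,420,250,3.5,'pics/w8.png');crop(s,290,130,390,230,6,'pics/s8.png')
"
```

```text
t 10.47 pos [0.5278 0.1299 0.4191] rot [-1.7999e+02 -1.0000e-02  8.1010e+01] F [ 0.83  3.2  -5.05] op 0.0215
[0.41, -0.04, -4.79] 0.01
```

View pics/s8.png

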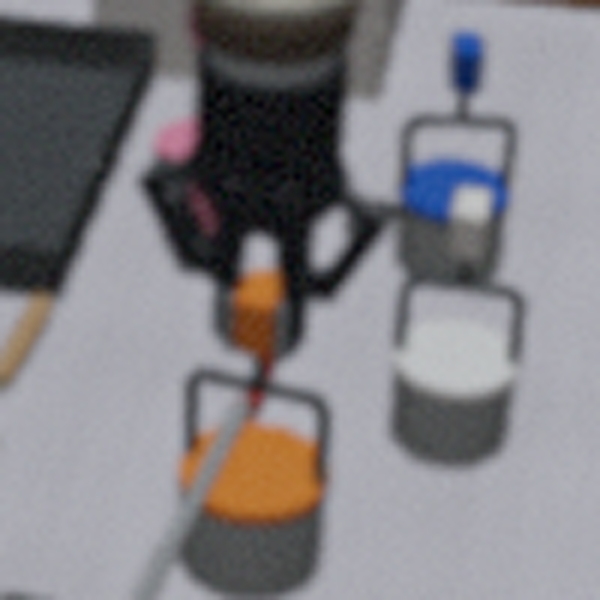

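View pics/w8.png

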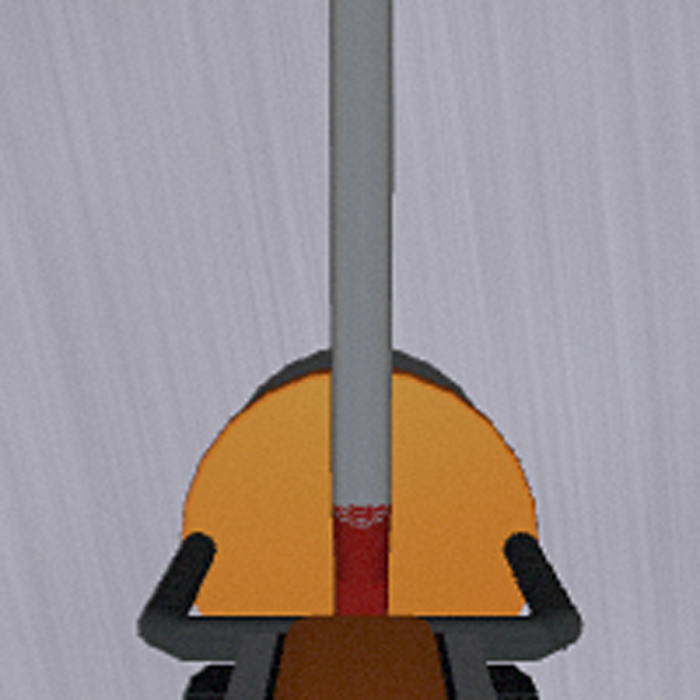

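move_arm(
  commands=[
    {"claw": -1,"travel": [0.08,0,0.1],"turn": 0},
    {"claw": -1,"travel": [0,0,0.2],"turn": 0},
    {"claw": -1,"travel": [0,0,0.2],"turn": 0},
    {"claw": -1,"travel": [0,0,0.2],"turn": 0},
    {"claw": -1,"travel": [0,0,0.1],"turn": 0},
  ],
)

```text
time: 10.98
ee_pos: [0.5279, 0.1303, 0.4108]
tcp_rot: [-180.0, 0.1, 81.0]
wrist_force: [-0.3, -2.6, -2.9]
opening: 0.0217
```

move_arm(
  commands=[
    {"claw": -1,"travel": [0,0,0],"turn": 0},
    {"claw": -1,"travel": [0,0,0],"turn": 0},
    {"claw": -1,"travel": [0,0,0],"turn": 0},
  ],
)

```text
time: 11.23
ee_pos: [0.5279, 0.1305, 0.4113]
tcp_rot: [180.0, 0.0, 81.0]
wrist_force: [-1.6, -2.8, -3.5]
opening: 0.0217
```

move_arm(
  commands=[
    {"claw": -1,"travel": [-0.08,0,0.1],"turn": 0},
    {"claw": -1,"travel": [-0.01,0,0.2],"turn": 0},
    {"claw": -1,"travel": [-0.02,0,0.2],"turn": 0},
    {"claw": -1,"travel": [-0.01,0,0.2],"turn": 0},
    {"claw": -1,"travel": [0,0,0.1],"turn": 0},
  ],
)

```text
time: 11.65
ee_pos: [0.5278, 0.1297, 0.4029]
tcp_rot: [-180.0, -0.0, 81.0]
wrist_force: [0.4, 3.4, -2.4]
opening: 0.021
```

move_arm(
  commands=[
    {"claw": -1,"travel": [0,0,0],"turn": 0},
    {"claw": -1,"travel": [0,0,0],"turn": 0},
    {"claw": -1,"travel": [0,0,0],"turn": 0},
  ],
)

```text
time: 11.9
ee_pos: [0.5278, 0.1297, 0.4033]
tcp_rot: [180.0, -0.0, 81.0]
wrist_force: [0.7, 4.2, -3.0]
opening: 0.0209
```

move_arm(
  commands=[
    {"claw": -1,"travel": [0.05,0,0.1],"turn": 0},
    {"claw": -1,"travel": [0,0,0.2],"turn": 0},
    {"claw": -1,"travel": [0,0,0.2],"turn": 0},
    {"claw": -1,"travel": [0,0,0.2],"turn": 0},
    {"claw": -1,"travel": [0,0,0.1],"turn": 0},
  ],
)

```text
time: 12.32
ee_pos: [0.5279, 0.13, 0.3948]
tcp_rot: [-180.0, -0.0, 81.0]
wrist_force: [0.7, 3.0, -1.8]
opening: 0.0213
```

move_arm(
  commands=[
    {"claw": -1,"travel": [0,0,0],"turn": 0},
    {"claw": -1,"travel": [0,0,0],"turn": 0},
    {"claw": -1,"travel": [0,0,0],"turn": 0},
  ],
)

```text
time: 12.57
ee_pos: [0.5278, 0.1299, 0.3952]
tcp_rot: [180.0, -0.0, 81.0]
wrist_force: [0.6, 3.3, -2.2]
opening: 0.0217
```

```bash
python3 -c "
from h import *
for i in range(5):
  o=status.get_obs();print(np.round(o['wrist_force'],2),np.round(o['ee_pos'],4),np.round(o['torque'],3)); w=viewer.camera('wrist')
s=viewer.camera('side');crop(w,220,50,420,250,3.5,'pics/w9.png');crop(s,290,130,390,230,6,'pics/s9.png')
"
```

```text
[ 0.56  3.3  -2.2 ] [0.5278 0.1299 0.3952] [ 0.642 -0.093 -0.022]
[ 1.04  2.98 -1.7 ] [0.5278 0.13   0.3953] [ 0.749 -0.016 -0.002]
[-0.21  2.68 -1.27] [0.5279 0.1299 0.3953] [ 0.692 -0.065  0.072]
[ 0.84  3.08 -1.43] [0.5279 0.1299 0.3953] [ 0.696 -0.059 -0.016]
[ 0.4   2.97 -2.08] [0.5278 0.13   0.3953] [ 0.697 -0.061 -0.036]
```

View pics/s9.png

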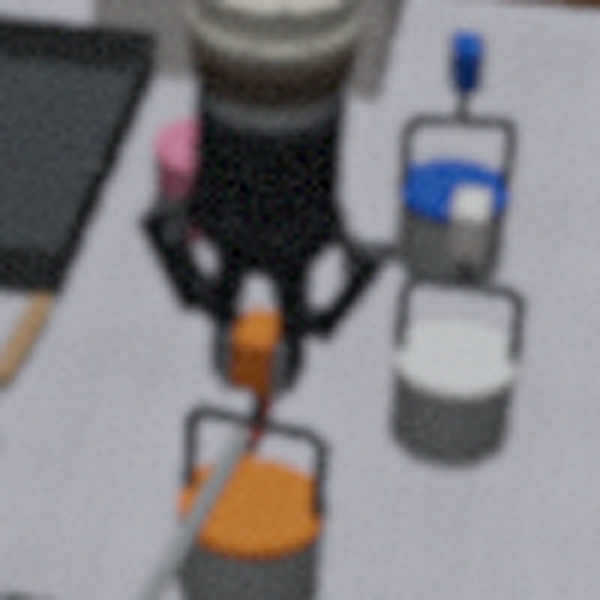

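move_arm(
  commands=[
    {"claw": -1,"travel": [0.03,0,0.2],"turn": 0},
    {"claw": -1,"travel": [0,0,0.3],"turn": 0},
    {"claw": -1,"travel": [0,0,0.3],"turn": 0},
    {"claw": -1,"travel": [0,0,0.3],"turn": 0},
    {"claw": -1,"travel": [0,0,0.2],"turn": 0},
  ],
)

```text
time: 13.28
ee_pos: [0.528, 0.1304, 0.3817]
tcp_rot: [-180.0, -0.0, 81.0]
wrist_force: [-0.1, 5.0, 0.0]
opening: 0.0214
```

move_arm(
  commands=[
    {"claw": -1,"travel": [0,0,0],"turn": 0},
    {"claw": -1,"travel": [0,0,0],"turn": 0},
    {"claw": -1,"travel": [0,0,0],"turn": 0},
  ],
)

```text
time: 13.53
ee_pos: [0.5279, 0.1304, 0.3824]
tcp_rot: [180.0, -0.0, 81.0]
wrist_force: [0.5, 5.5, -0.3]
opening: 0.0212
```

```bash
cat >> h.py <<'E'
def avg(n):
    F=[]
    for i in range(n):
        o=status.get_obs();F.append(np.r_[o['wrist_force'],o['torque'],o['ee_pos']]);viewer.camera('top')
    print('t',round(o['time'],2),np.round(np.mean(F,0),4),'std',np.round(np.std(F,0)[:3],2))
E
python3 -c "
from h import *
avg(15)"
```

```text
t 14.23 [ 3.5660e-01  5.0841e+00 -1.6760e-01  1.2021e+00 -7.8200e-02 -3.9000e-03
  5.2790e-01  1.3030e-01  3.8240e-01] std [0.35 0.74 0.37]
```

move_arm(
  commands=[
    {"claw": -1,"travel": [0.04,0,0],"turn": 0},
    {"claw": -1,"travel": [0.03,0,0],"turn": 0},
    {"claw": -1,"travel": [0,0,0],"turn": 0},
    {"claw": -1,"travel": [0,0,0],"turn": 0},
  ],
)

```text
time: 14.62
ee_pos: [0.528, 0.1308, 0.3821]
tcp_rot: [-180.0, 0.0, 81.0]
wrist_force: [0.0, 2.0, -0.7]
opening: 0.0215
```

```bash
python3 -c "
from h import *
avg(12)
w=viewer.camera('wrist');crop(w,220,50,420,250,3.5,'pics/w10.png')"
```

```text
t 15.17 [ 0.1972  1.0203 -0.4605  0.2468 -0.0032 -0.0165  0.528   0.1308  0.3822] std [0.57 0.49 0.53]
```

View pics/w10.png

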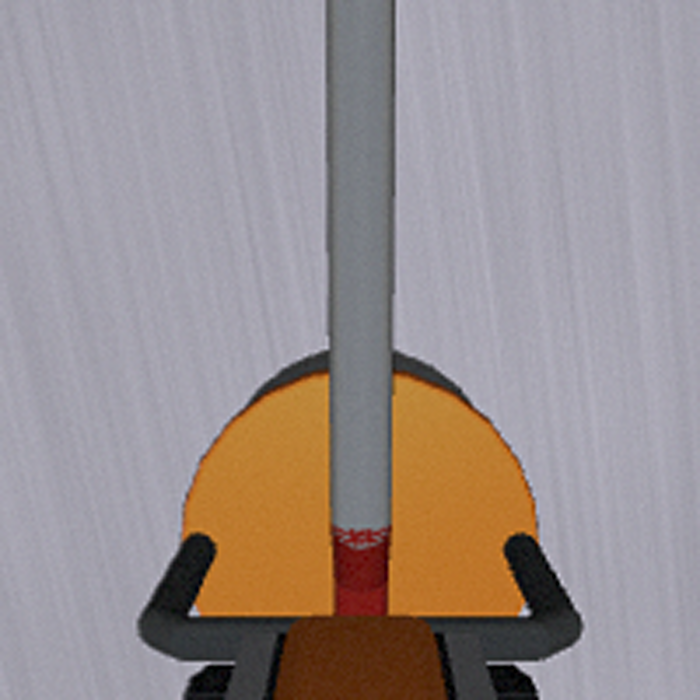

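move_arm(
  commands=[
    {"claw": -1,"travel": [0.03,0,0.1],"turn": 0},
    {"claw": -1,"travel": [0.02,0,0.15],"turn": 0},
    {"claw": -1,"travel": [0,0,0.15],"turn": 0},
    {"claw": -1,"travel": [0,0,0.1],"turn": 0},
    {"claw": -1,"travel": [0,0,0],"turn": 0},
  ],
)

```text
time: 15.68
ee_pos: [0.5281, 0.1314, 0.3768]
tcp_rot: [-180.0, 0.0, 81.0]
wrist_force: [0.6, -1.3, -0.2]
opening: 0.0215
```

move_arm(
  commands=[
    {"claw": -1,"travel": [0,0,0],"turn": 0},
    {"claw": -1,"travel": [0,0,0],"turn": 0},
    {"claw": -1,"travel": [0,0,0],"turn": 0},
  ],
)

```text
time: 15.93
ee_pos: [0.5281, 0.1314, 0.3772]
tcp_rot: [180.0, 0.0, 81.0]
wrist_force: [-0.7, -0.6, -0.5]
opening: 0.0215
```

```bash
python3 -c "
from h import *
avg(20)"
```

```text
t 16.88 [-0.3524 -1.739  -0.3975 -0.4387  0.0903  0.0018  0.5281  0.1314  0.3772] std [0.46 0.5  0.43]
```

move_arm(
  commands=[
    {"claw": -1,"travel": [-0.03,0,0.1],"turn": 0},
    {"claw": -1,"travel": [0,0,0.1],"turn": 0},
    {"claw": -1,"travel": [0,0,0.1],"turn": 0},
    {"claw": -1,"travel": [0,0,0],"turn": 0},
    {"claw": -1,"travel": [0,0,0],"turn": 0},
  ],
)

```text
time: 17.35
ee_pos: [0.5281, 0.1313, 0.3741]
tcp_rot: [-180.0, -0.0, 81.0]
wrist_force: [-0.2, 1.5, -0.3]
opening: 0.0214
```

move_arm(
  commands=[
    {"claw": -1,"travel": [0,0,0],"turn": 0},
    {"claw": -1,"travel": [0,0,0],"turn": 0},
  ],
)

```text
time: 17.52
ee_pos: [0.5281, 0.1313, 0.3743]
tcp_rot: [180.0, -0.0, 81.0]
wrist_force: [-0.8, 1.5, 0.8]
opening: 0.0211
```

```bash
python3 -c "
from h import *
avg(25)"
```

```text
t 18.72 [ 1.0450e-01  3.2275e+00  3.0160e-01  7.8180e-01 -6.2800e-02 -1.6000e-03
  5.2810e-01  1.3120e-01  3.7420e-01] std [0.61 0.89 0.51]
```

move_arm(
  commands=[
    {"claw": -1,"travel": [0.02,0,0],"turn": 0},
    {"claw": -1,"travel": [0,0,0],"turn": 0},
    {"claw": -1,"travel": [0,0,0],"turn": 0},
  ],
)

```text
time: 19.02
ee_pos: [0.5281, 0.1313, 0.3742]
tcp_rot: [180.0, 0.0, 81.0]
wrist_force: [0.1, 4.3, 0.0]
opening: 0.0214
```

```bash
python3 -c "
from h import *
avg(30)"
```

```text
t 20.47 [ 3.8730e-01  2.8957e+00  2.1460e-01  6.9130e-01 -9.7500e-02  3.0000e-04
  5.2810e-01  1.3130e-01  3.7420e-01] std [0.51 0.5  0.42]
```

move_arm(
  commands=[
    {"claw": -1,"travel": [0.03,0,0],"turn": 0},
    {"claw": -1,"travel": [0,0,0],"turn": 0},
    {"claw": -1,"travel": [0,0,0],"turn": 0},
  ],
)

```text
time: 20.77
ee_pos: [0.5281, 0.1315, 0.3742]
tcp_rot: [180.0, 0.0, 81.0]
wrist_force: [0.9, 1.3, -0.1]
opening: 0.0211
```

```bash
python3 -c "
from h import *
avg(20)"
```

```text
t 21.72 [ 0.0074  0.1208  0.2311  0.0279 -0.0244 -0.0023  0.5281  0.1316  0.3742] std [0.5  0.66 0.57]
```

```bash
python3 -c "
from h import *
avg(40)
w=viewer.camera('wrist');crop(w,220,50,420,250,3.5,'pics/w11.png');s=viewer.camera('side');cv2.imwrite('pics/s11r.png',s);crop(s,290,130,390,230,6,'pics/s11.png')"
```

```text
t 23.72 [-0.1308 -0.9641 -0.3504 -0.2255  0.03    0.006   0.5281  0.1316  0.3742] std [0.59 0.58 0.5 ]
```

View pics/w11.png

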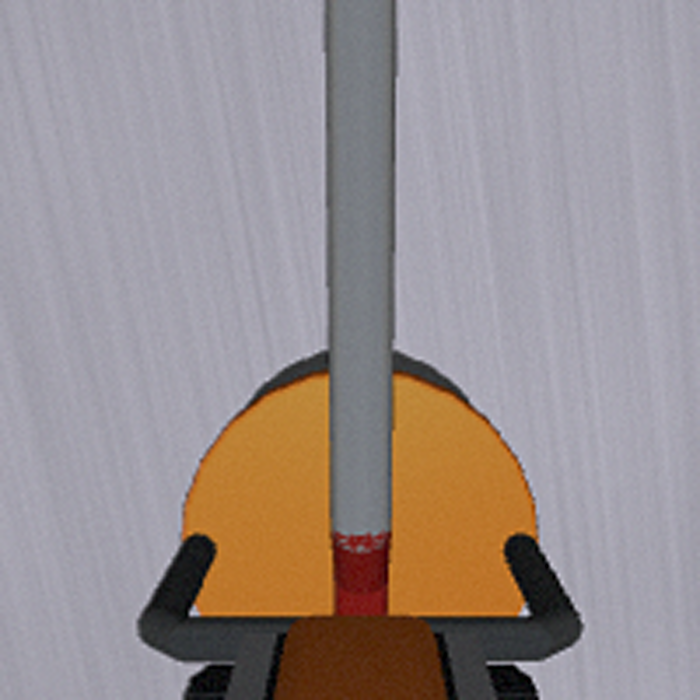

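View pics/s11.png

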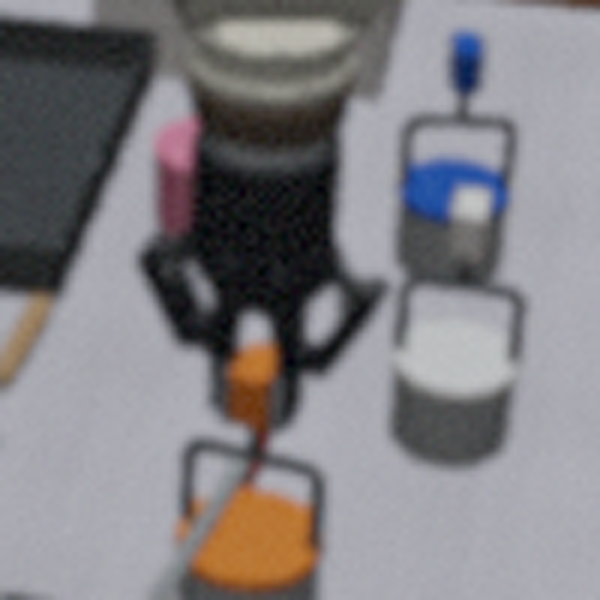

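```bash
python3 -c "
from h import *
for i in range(3): avg(20)
"
```

```text
t 24.82 [-0.3229 -1.1284 -0.1988 -0.2908  0.0467 -0.0017  0.5281  0.1316  0.3742] std [0.52 0.43 0.46]
t 25.82 [-5.1710e-01 -1.2585e+00 -3.2840e-01 -2.9290e-01  5.6100e-02 -5.0000e-04
  5.2810e-01  1.3160e-01  3.7420e-01] std [0.52 0.52 0.45]
t 26.82 [-0.2731 -1.2098 -0.3173 -0.2851  0.0646  0.0114  0.5281  0.1316  0.3742] std [0.35 0.39 0.49]
```

move_arm(
  commands=[
    {"claw": -1,"travel": [0,0,0.05],"turn": 0},
    {"claw": -1,"travel": [0,0,0.1],"turn": 0},
    {"claw": -1,"travel": [0,0,0.05],"turn": 0},
    {"claw": -1,"travel": [0,0,0],"turn": 0},
    {"claw": -1,"travel": [0,0,0],"turn": 0},
  ],
)

```text
time: 27.28
ee_pos: [0.5281, 0.1317, 0.3721]
tcp_rot: [-180.0, -0.0, 81.0]
wrist_force: [-0.7, -0.3, 0.0]
opening: 0.0212
```

```bash
python3 -c "
from h import *
for i in range(4): avg(20)
"
```

```text
t 28.23 [-0.222   0.517   0.1706  0.1253  0.0139 -0.0022  0.5281  0.1317  0.3722] std [0.51 0.66 0.44]
t 29.23 [ 0.1001  1.0071  0.5096  0.2746 -0.0159 -0.0067  0.5281  0.1316  0.3722] std [0.61 0.56 0.42]
t 30.23 [ 0.0552  1.0969  0.3566  0.3148 -0.0322  0.01    0.5281  0.1316  0.3722] std [0.52 0.57 0.55]
t 31.23 [-0.0803  1.0934  0.6031  0.3174 -0.0252  0.0019  0.5281  0.1316  0.3722] std [0.38 0.41 0.48]
```

move_arm(
  commands=[
    {"claw": -1,"travel": [0,0,-0.05],"turn": 0},
    {"claw": -1,"travel": [0,0,-0.05],"turn": 0},
    {"claw": -1,"travel": [0,0,0],"turn": 0},
    {"claw": -1,"travel": [0,0,0],"turn": 0},
    {"claw": -1,"travel": [0,0,0],"turn": 0},
  ],
)

```text
time: 31.7
ee_pos: [0.5281, 0.1316, 0.3732]
tcp_rot: [-180.0, 0.0, 81.0]
wrist_force: [0.2, -0.0, -0.2]
opening: 0.0214
```

```bash
python3 -c "
from h import *
for i in range(3): avg(20)
"
```

```text
t 32.65 [-0.0734  0.4843  0.1208  0.1103 -0.0165  0.0018  0.5281  0.1316  0.3732] std [0.57 0.4  0.54]
t 33.65 [-1.030e-02  9.270e-02  1.461e-01  4.740e-02  1.000e-04 -9.300e-03
  5.281e-01  1.316e-01  3.732e-01] std [0.56 0.56 0.53]
t 34.65 [-0.12    0.0751 -0.1292  0.0172  0.0056 -0.0041  0.5281  0.1316  0.3732] std [0.44 0.51 0.45]
```

move_arm(
  commands=[
    {"claw": -1,"travel": [0,0,0],"turn": 0},
    {"claw": -1,"travel": [0,0,0],"turn": 0},
    {"claw": -1,"travel": [0,0,0],"turn": 0},
  ],
  squeeze=20,
)

```text
time: 34.95
ee_pos: [0.5281, 0.1316, 0.3732]
tcp_rot: [-180.0, 0.0, 81.0]
wrist_force: [0.9, -0.1, 0.5]
opening: 0.0213
```

```bash
python3 -c "
from h import *
avg(20);s=viewer.camera('side');cv2.imwrite('pics/s12r.png',s)
"
```

```text
t 35.9 [0.1389 0.1785 0.1569 0.0179 0.0107 0.0043 0.5281 0.1316 0.3732] std [0.51 0.51 0.42]
```

move_arm(
  commands=[
    {"claw": -0.45,"travel": [0,0,0],"turn": 0},
    {"claw": -0.4,"travel": [0,0,0],"turn": 0},
    {"claw": -0.35,"travel": [0,0,0],"turn": 0},
    {"claw": -0.3,"travel": [0,0,0],"turn": 0},
    {"claw": -0.2,"travel": [0,0,0],"turn": 0},
  ],
)

```text
time: 36.42
ee_pos: [0.5281, 0.1316, 0.3732]
tcp_rot: [180.0, 0.0, 81.0]
wrist_force: [-0.3, -0.0, -0.2]
opening: 0.0338
```

```bash
python3 -c "
from h import *
plan(.5281,.1316,.3732,81,1)
w=viewer.camera('wrist');crop(w,170,50,470,400,1.7,'pics/w12.png');s=viewer.camera('side');crop(s,290,130,390,230,6,'pics/s12.png')"
```

```text
t 36.42 pos [0.5281 0.1316 0.3732] rot [180.     0.    81.01] F [-0.34 -0.03 -0.21] op 0.0338
[-0.0, -0.0, -0.0] 0.01
```

View pics/w12.png

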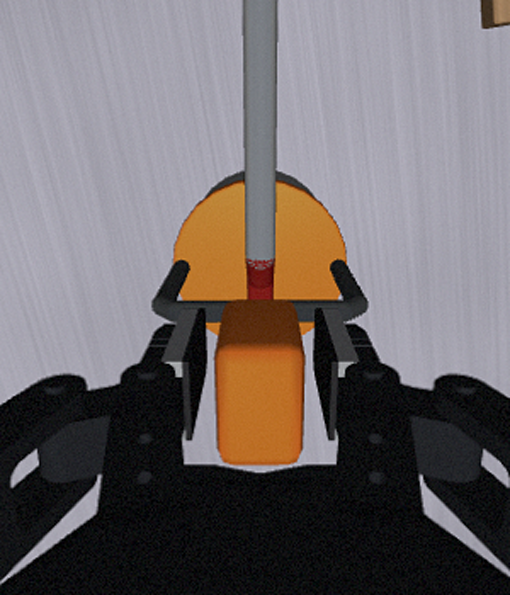

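View pics/s12.png

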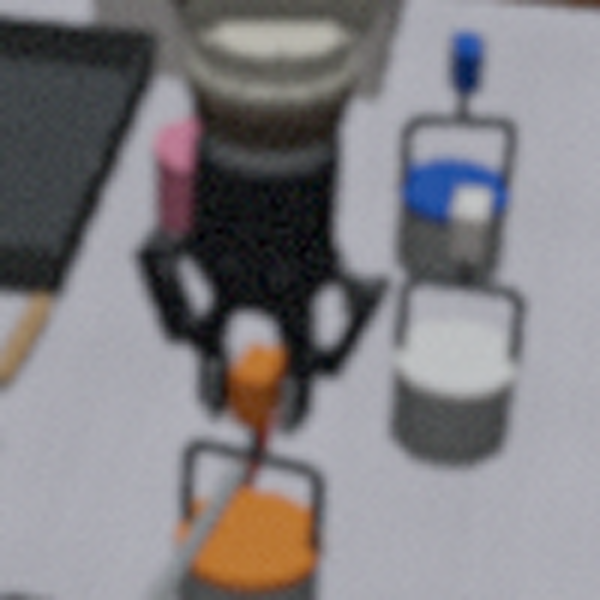

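Released with no jump; the handle is free and centred between the pads. Open fully and lift straight off.

move_arm(
  commands=[
    {"claw": 0.2,"travel": [0,0,0],"turn": 0},
    {"claw": 0.4,"travel": [0,0,0],"turn": 0},
    {"claw": 0.4,"travel": [0,0,0],"turn": 0},
    {"claw": 0.4,"travel": [0,0,0],"turn": 0},
    {"claw": 0.4,"travel": [0,0,-0.3],"turn": 0},
  ],
)

```text
time: 36.93
ee_pos: [0.5281, 0.1316, 0.3758]
tcp_rot: [-180.0, 0.0, 81.0]
wrist_force: [-0.5, 0.0, 0.0]
opening: 0.0599
```

move_arm(
  commands=[
    {"claw": 0.4,"travel": [0,0,-1],"turn": 0},
    {"claw": 0.4,"travel": [0,0,-2],"turn": 0},
    {"claw": 0.4,"travel": [0,0,-2],"turn": 0},
    {"claw": 0.4,"travel": [0,0,-2],"turn": 0},
    {"claw": 0.4,"travel": [0,0,-2],"turn": 0},
  ],
)

```text
time: 37.35
ee_pos: [0.5278, 0.1316, 0.4681]
tcp_rot: [180.0, -0.0, 81.0]
wrist_force: [0.6, -0.1, -0.1]
opening: 0.0594
```

move_arm(
  commands=[
    {"claw": 0.4,"travel": [0,0,-1],"turn": 0},
    {"claw": 0.4,"travel": [0,0,-0.5],"turn": 0},
    {"claw": 0.4,"travel": [0,0,0],"turn": 0},
    {"claw": 0.4,"travel": [0,0,0],"turn": 0},
    {"claw": 0.4,"travel": [0,0,0],"turn": 0},
  ],
)

```text
time: 37.77
ee_pos: [0.5282, 0.1316, 0.4804]
tcp_rot: [-179.9, 0.0, 81.0]
wrist_force: [-0.2, -0.7, -0.7]
opening: 0.0597
```

```bash
python3 -c "
from h import *
plan(.5281,.1316,.3732,81,1)
w=viewer.camera('wrist');cv2.imwrite('pics/w13.png',w);s=viewer.camera('side');crop(s,230,100,400,260,4,'pics/s13.png')
avg(14);s2=viewer.camera('side');print(np.abs(s.astype(int)-s2)[150:260,280:360].mean(),np.abs(s.astype(int)-s2)[100:150,520:640].mean())"
```

```text
t 37.77 pos [0.5282 0.1316 0.4804] rot [-1.7994e+02  3.0000e-02  8.1000e+01] F [-0.23 -0.7  -0.69] op 0.0597
[-0.01, -0.01, 10.72] 0.0
t 38.52 [ 0.0323 -0.1386 -0.1248 -0.0006  0.0139  0.0157  0.5281  0.1316  0.4809] std [0.47 0.39 0.56]
2.1882954545454547 3.101777777777778
```

View pics/w13.png

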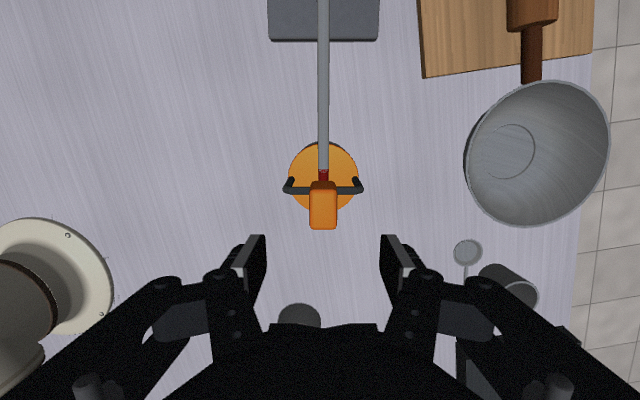

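View pics/s13.png

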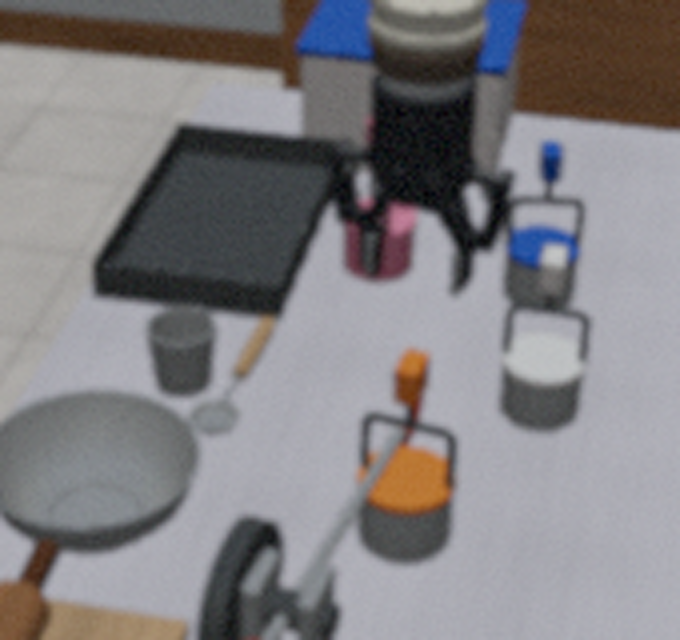

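The orange canister hangs from the hook at wrist pixel (323,185) and is still. The gripper is clear of it and the other items stand where they were.

```bash
python3 -c "
from workcell import bot
print(bot.job_done())"
```

```text
the job is handed in; nothing more can be done
None
```

The orange canister now hangs by its bail in the red hook, and the job was handed in at about 38.6 s on the robot's clock.

- **Lift and thread:** I gripped the handle with 60 N, and the wrist showed about 7.9 N once it was lifted. I threaded the bail over the hook with the wire about 8 mm clear of the tip, by calculation.
- **Lowering:** I followed the arm down about 60 mm until the wrist force, averaged over seconds, was close to zero. While I was finding that point, sideways forces at the hook reached 5 N. At one height the vertical reading drifted from +0.2 to −0.35 N, so I adjusted by 1–2 mm until it stayed near zero.
- **Release:** I dropped the grip to 20 N, where vertical and sideways forces were both within about 0.2 N. I then opened the fingers slowly. The side and wrist pictures just before and after opening showed no visible jump.
- **Last checks:** The gripper is about 11 cm above where it let go, with the wrist force near zero. Two side pictures 0.7 s apart differed by no more than image noise. The other items in the last side and wrist pictures look unmoved. I did not check the jug and oil bottle there, but the gripper never went near them.

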